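# Close the pressure cooker

## Task

The tomatoes are in and ready to cook, so close the pressure cooker: put its lid in at the one angle where the lid's tabs drop through the gaps in the cooker's rim, so that it lies down fully inside, then turn it clockwise until its long arm has passed the sprung catch on the cooker's ear and the catch has snapped up behind it. Let go of the lid, and leave the tuna tin, the lemon and the mug where they stand.

Things in the scene. Friction and masses are not known exactly. Their poses are not given: they have to be found in the camera images.
- cooker: Low steel pressure cooker, open at the top, fixed in place: 180 mm across, 113 mm high. Origin: centre of its underside, z up. Its +x axis runs along the black ear with the catch and stop (66 mm wide, top 111 mm high, ending 143 mm from the axis); a plain black ear at -x ends 126 mm out. Collar: inner radius 85 mm. Three tomatoes lie at the bottom, up to 67 mm high.
- seat (a point): Centre of the flat seat inside the cooker, 100 mm above its underside, axes as the cooker's. The lid is home when its origin is here. It drops in only with the lid's +x turned 45 deg (0.785 rad) counter-clockwise (from above) from the cooker's +x, with 3 deg and 2.5 mm of play; then it turns 45 deg clockwise, until its arm lies along the cooker's +x.
- wide_gap (a point): Middle of the widest of three gaps in the cooker's rim, 225 deg counter-clockwise from the cooker's +x (seen from above), 44 deg wide, 82 mm from the axis; the others, 30 deg wide each, are at 105 and 345 deg. Between them the rim is turned inward to radius 77 mm, underside 108 and top 113 mm high: 3 mm of free height over the lid's tabs.
- stop (a point): Fixed black stop on the cooker's ear that ends the lid's turn: its face towards the arm, 113 mm out along the cooker's +x, 13 mm to its -y side; its top is 132 mm above the underside. Between stop and catch (26 mm apart) the lid's 20 mm arm has 1.6 deg of play either way.
- cooker_lid: Round steel lid, about 0.45 kg, lying right way up: disc of radius 74 mm, 5 mm thick, with a dome (17 mm high) and three flat tabs out to radius 82 mm: a wide one (38 deg) at -x, narrow ones (24 deg) at +60 and -60 deg from +x. Origin: centre of the underside, z up. Its black arm points along +x. Two valves 22 mm high at (42, 36) and (-40, -36) mm.
- lid_grip (a point): Middle of the black grip bar across the lid, over its centre of mass, 38 mm above the lid's underside: where to hold it, closing across the bar (along the lid's y). The bar runs along the lid's x: 80 mm long, 22 mm wide, from 14 to 51 mm above the underside.
- lid_arm_tip (a point): End of the lid's black arm, 112 mm from the lid's centre along its +x, 24 mm above its underside. The arm is 20 mm wide, 18 to 30 mm above the underside, and runs out from the grip bar to 115 mm; on the -x side there is only a short tail (61 mm).
- catch (a joint): Sprung steel wedge in the cooker's ear: 0 m = fully up, grows as it is pressed down, at most 0.012; the spring takes 0.9 N to start, 2.1 N fully down. Its ramp faces the arm coming round clockwise, which presses it 8 mm down and passes; it snaps up to 0 and its steep face holds the arm.
- catch_nose (a point): Top of the catch when it is up: 112 mm from the cooker's axis along its +x, 15 mm to its +y side, 126 mm above its underside.
- tuna_tin: Bystander: flat tuna tin, 85 mm across, 37 mm high, origin under its centre.
- lemon: Bystander: yellow lemon lying on its side, 83 mm long, 58 mm high, origin under its centre.
- mug: Bystander: white mug with yellow stripes, 101 mm high, origin under its centre.

How it is judged:
By the outcome, as a careful person would: the job done as asked, in the order asked, and still so for the second after the job is handed in, with the robot touching nothing.
It also fails if it takes over 51 s, if anything falls off the work surface, if the arm or the gripper's body presses on something with over 40 N, if the wrist force passes 120 N, or if a joint passes its speed limit or range.

## Robot

A 7-joint arm with a two-finger parallel gripper is mounted at the origin on a cart in front of the work surface, level with it; the furniture and walls round the work are solid. World frame = base frame: x ahead of the robot, y to its left, z up, the work surface at z = 0. Lengths are in m, angles in rad, forces in N, time in s.
With the tool pointing down it reaches from about 0.4 to 0.875 m from the base axis. Payload 6.5 kg.
Tool frame: the origin (TCP) lies at the very end of the fingers, on their centre line; the grasp point (between the pads) lies 19 mm behind it; z points along the fingers, y is the line along which they close (so a half turn about z gives the same grasp; the last joint's range is limited). The gripper opens to 85 mm and grips with 20 to 120 N. Pads are 22 mm wide; open, the fingers measure 114 mm over their backs; the gripper's body (76 mm by 85 mm) begins 54 mm behind the grasp point. The pads swing forward as they close: fully open they stand 13 mm farther back than shut.
Start: joints at [-1.266, 0.536, -0.004, 1.538, 0.003, 1.067, -0.071], TCP at [0.236, 0.606, 0.231] pointing down, gripper open.
Joint ranges: [-2.7, 2.7], [-0.37, 2.16], [-1.27, 1.26], [0.24, 2.4], [-1.31, 4.45], [0.19, 1.91], [-2.76, 2.76]. Speed limits (rad/s): [2.39, 2.39, 3.14, 3.14, 3.14, 3.14, 3.14].

## Interface

Orientations are given as a rotation vector (axis times angle).
In Python, from bench import env gives the robot as it stands.
- The arm moves only by the tool carry_out, never from a script. Its argument "plan" is a list of rows, each a list of 3 entries, a list of its own where there are three numbers: the shift along the tool's x, y, z in cm, then the turn, a rotation vector about the tool's x, y, z in units of 5 degrees (1.0 is 5 degrees), then the opening, from 0 (shut) to 1 (fully open). A call has 1 to 20 rows; each row shifts and turns the commanded pose from where the row before left it, along the tool's axes as they then stand; what a row does not reach is not made up. A row lasts 1/10 s, in which the tool goes at most 50 mm and 8.59 degrees, less where a joint would pass 70% of its speed; a pose out of reach is approached as far as the arm can. A call with a gripper value outside its range is refused whole. The fingers move at their own pace and stop on an object; "grip_force" is the grip in N (left out, the last holds). Time passes only in rows, so rows that do not move let the fingers close. It gives the time, the measured TCP pose, the force, the opening and the grip force at its end, in the units of the state.
- env.get_obs(): the state, without advancing time (a new reading comes with each control period).
- env.grab_frame(name): name is "scene" or "side" or "wrist"; returns (picture, depth): 480x640x3 uint8, blue, green, red; 480x640 float32, m along the optical axis (not along the pixel's ray), 0 where there is no reading.
- env.get_calibration(name): a dict with "fx", "fy", "cx", "cy" (pixels), "position" and "attitude" of the camera in the world. Camera axes: x right, y down, z forward; pixel columns grow to the right and rows downward; lengths in m; the calibration is good to about 2 mm. A picture is of the moment at which its call begins: read the wrist's pose just before it. get_calibration takes no time and is no camera call; for the wrist camera it gives the pose at the moment of the call.
- env.hand_in(): hands the job in; it is judged then, once.
The state is a dict: "time": time; "qpos": joint angles; "qd": joint speeds; "joint_efforts": joint torques, N m; "tcp_pos": TCP position; "orientation": TCP orientation; "contact_force": force on the tool from outside, world axes, zero at the start; "moment": the same for the moment, N m; "grip_width": finger opening in m; "gripper_force": force on a finger pad.
Only numpy, scipy, OpenCV 4.12 (cv2) and the standard library are available. Lean on these libraries where they do the work, as an engineer would, in place of code of your own. Each camera call takes 0.05 s, during which the arm holds its last target. There are 200 camera calls.

## Working session

There is one attempt and no reset: what is moved stays moved. The work goes in short steps, Python scripts to look and compute and a tool call to move; the robot and the scene stay as the last step left them, time stands still between calls to the robot, and variables do not carry over. Pictures are saved under pics/ and viewed, at most 10 in all, crops included, and the job is handed in when it is done.

Besides the shell and the picture viewer there is one more tool, called after ">>>" as a command line: name --argument value ..., lists and objects as JSON in quotes. carry_out: Moves the arm, as the interface text tells. Its arguments: {"type":"object","properties":{"plan":{"type":"array"},"grip_force":{"type":"number"}},"required":["plan"]}

```bash
mkdir -p pics; ls; cat > h.py <<'E'
import numpy as np, cv2
from bench import env
from scipy.spatial.transform import Rotation as R
def cal(n):
    c=env.get_calibration(n); a=np.array(c["attitude"],float)
    M=a if a.shape==(3,3) else (R.from_rotvec(a).as_matrix() if a.size==3 else R.from_quat(a).as_matrix())
    return c,M,np.array(c["position"])
def ray(n,u,v,z,C=None):
    c,M,p=C or cal(n)
    d=M@np.array([(u-c["cx"])/c["fx"],(v-c["cy"])/c["fy"],1]); return p+d*(z-p[2])/d[2]
def cloud(n,dep,C=None):
    c,M,p=C or cal(n)
    v,u=np.indices(dep.shape); P=np.stack([(u-c["cx"])/c["fx"]*dep,(v-c["cy"])/c["fy"]*dep,dep],-1)
    return P@M.T+p
E
python3 - <<'E'
from h import *
for n in("scene","side"):
    print(env.get_calibration(n)); im,d=env.grab_frame(n); cv2.imwrite(f"pics/{n}0.png",im); np.save(f"{n}0.npy",d)
print(env.get_obs())
E
```

```text
pics
{'fx': 578.361473525247, 'fy': 578.361473525247, 'cx': 323.4013759273528, 'cy': 227.68947256110948, 'position': array([ 0.25394412, -0.57789917,  1.29811491]), 'attitude': array([-2.57879309,  0.5917999 , -0.15952761])}
{'fx': 522.5570624521365, 'fy': 522.5570624521365, 'cx': 319.3208637074975, 'cy': 236.05313408104723, 'position': array([ 0.13486248, -0.78981223,  0.75735104]), 'attitude': array([-2.14620672,  0.52824171, -0.3012056 ])}
{'time': 0.1, 'qpos': array([-1.26620198,  0.53710364, -0.00444843,  1.5387499 ,  0.00258374,
        1.06730553, -0.07122187]), 'qd': array([-0.00259689,  0.00038878, -0.00015175, -0.0030632 , -0.00184685,
        0.00055994,  0.00064843]), 'joint_efforts': array([ 1.88072794e-03, -5.84568250e+01,  1.05144929e+00, -2.59779918e+01,
        1.26520070e-02,  4.53303190e-03, -5.77019478e-05]), 'tcp_pos': array([0.23533069, 0.60530222, 0.23050155]), 'orientation': array([-5.78998077e-01, -3.08757995e+00,  2.43267437e-03]), 'contact_force': array([-0.39606168,  0.15155533,  0.00904329]), 'moment': array([-0.03398889, -0.05390102, -0.00322972]), 'gripper_force': 0.0, 'grip_width': 0.08555244696958199}
```

View pics/scene0.png

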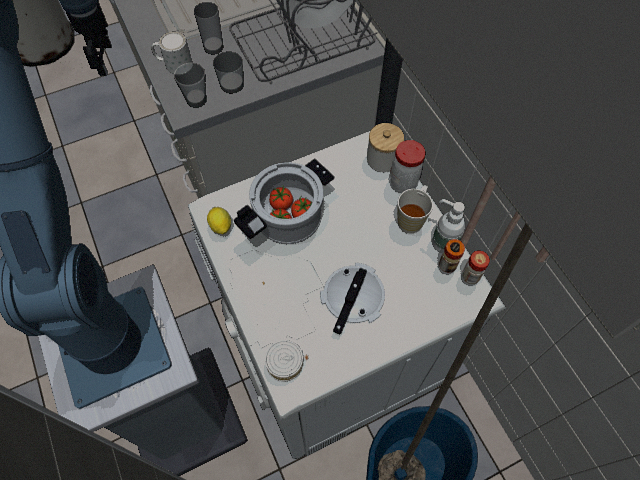

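View pics/side0.png

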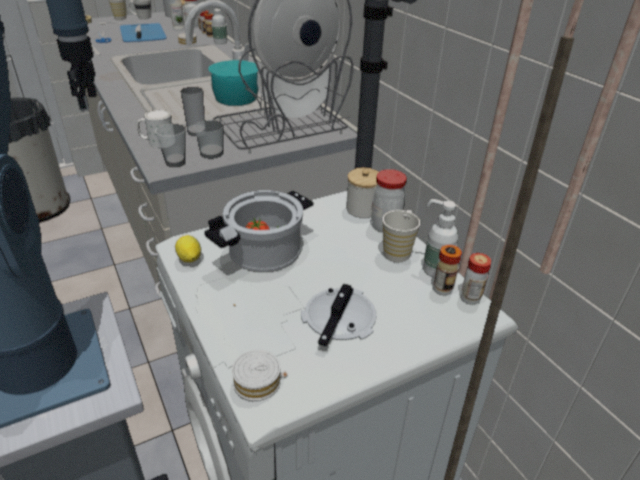

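The scene view shows the cooker at about (288,195), with the catch ear towards (250,222) and the plain ear at (320,172). The lid is at about (355,293), with its long arm towards (338,330). The tin is at (285,360), the lemon at (219,221) and the mug at (413,212).

```bash
python3 - <<'E'
from h import *
def fitc(P):
    A=np.c_[2*P,np.ones(len(P))]
    for _ in range(6):
        s=np.linalg.lstsq(A,(P**2).sum(1),rcond=None)[0]; r=np.sqrt(s[2]+s[0]**2+s[1]**2)
        e=abs(np.hypot(*(P-s[:2]).T)-r); k=e<max(2*np.median(e),.002); A=A[k];P=P[k]
    return s[:2],r,len(P)
for n,cc,lc in(("scene",(288,195),(352,293)),("side",(263,225),(339,312))):
    im=cv2.imread(f"pics/{n}0.png"); d=np.load(f"{n}0.npy"); W=cloud(n,d); hsv=cv2.cvtColor(im,cv2.COLOR_BGR2HSV)
    C=cal(n)
    c0=ray(n,*cc,.1)[:2]; l0=ray(n,*lc,.02)[:2]
    near=lambda c,r:(np.hypot(W[...,0]-c[0],W[...,1]-c[1])<r)&(d>0)
    # cooker: steel rim by height
    m=near(c0,.17)&(W[...,2]>.105)&(W[...,2]<.118)&(im.max(2)>70)
    P=W[m]; print(n,"rim pts",len(P))
    q=P[:,:2]; c,r,k=fitc(q); print("cooker mean fit",c,r,k, "z",np.median(P[:,2]))
    # outer hull fit
    h=cv2.convexHull(q.astype(np.float32))[:,0]; print(" hull",cv2.minEnclosingCircle(q.astype(np.float32)),fitc(h.astype(float)))
    blk=(im.max(2)<60)&near(c0,.17)&(W[...,2]>.08)
    nn,L,S,cen=cv2.connectedComponentsWithStats(blk.astype(np.uint8))
    for i in range(1,nn):
        if S[i,4]>60:
            p=W[L==i]; mm=p.mean(0); rel=p[:,:2]-c; print(" ear",S[i,4],cen[i],mm,"zmax",np.percentile(p[:,2],98),"ang",np.degrees(np.arctan2(*(mm[:2]-c)[::-1])),"rmax",np.hypot(*rel.T).max())
    m=near(l0,.14)&(W[...,2]>.004)&(W[...,2]<.07)
    b=m&(im.max(2)<60); nn,L,S,cen=cv2.connectedComponentsWithStats(b.astype(np.uint8)); i=1+S[1:,4].argmax()
    p=W[L==i]; print(" bar",len(p),p.mean(0),"z",np.percentile(p[:,2],[5,50,95]))
    top=p[p[:,2]>.046]; 
    for nm,s in(("bar",top),("arm",p[(p[:,2]>.024)&(p[:,2]<.036)])):
        if len(s)<20: continue
        (cx,cy),wh,a=cv2.minAreaRect(s[:,:2].astype(np.float32)); vx=cv2.fitLine(s[:,:2].astype(np.float32),cv2.DIST_HUBER,0,.001,.001).ravel(); print("  ",nm,len(s),cx,cy,wh,"line",vx,np.degrees(np.arctan2(vx[1],vx[0])))
    ds=m&(im.max(2)>90); q=W[ds][:,:2]; print(" disc",cv2.minEnclosingCircle(q.astype(np.float32)))
    z=near(l0,.25)&(abs(W[...,2])<.02)&~near(l0,.1); print(" table z",np.median(W[z][:,2]))
    cv2.imwrite(f"pics/{n}_c.png",cv2.resize(im[130:350,190:450],None,fx=3,fy=3,interpolation=cv2.INTER_CUBIC)[:600,:780]) if n=="scene" else 0
E
```

```text
scene rim pts 999
cooker mean fit [0.50642496 0.13609086] 0.08657572590453919 448 z 0.11213861007141457
 hull ((0.49515300989151, 0.14083608984947205), 0.12286221235990524) (array([0.50646683, 0.13751129]), np.float64(0.09106897622406959), 19)
 ear 300 [320.37666667 171.79333333] [0.61124748 0.16114784 0.1023632 ] zmax 0.10790968162200071 ang 13.443818550739831 rmax 0.12918147662069665
 ear 483 [247.48861284 221.2194617 ] [0.3924146  0.10243486 0.11306004] zmax 0.13428096264892153 ang -163.5533347440486 rmax 0.1445331605931883
 bar 617 [ 0.5363279  -0.15259682  0.03925296] z [0.02505095 0.0355621  0.05397753]
   bar 261 0.5591548681259155 -0.13101418316364288 (0.08063463866710663, 0.0215942170470953) line [ 0.74866     0.66295415  0.5588157  -0.1316963 ] 41.52556
   arm 289 0.5391961932182312 -0.1498440057039261 (0.17335769534111023, 0.020015493035316467) line [ 0.75834423  0.65185434  0.52487344 -0.16355409] 40.681553
 disc ((0.5525048971176147, -0.134177103638649), 0.1395607590675354)
 table z -0.0010480483080057557
side rim pts 999
cooker mean fit [0.50504436 0.13483912] 0.0866236
[... 271 characters left out ...]
34822 ang 9.931497912497301 rmax 0.12735544578933838
 ear 465 [219.1311828  232.68817204] [0.38926154 0.09981196 0.11183188] zmax 0.1317214369109615 ang -163.1681396901225 rmax 0.14521100670675657
 bar 606 [ 0.5311109  -0.15832501  0.03787152] z [0.02617998 0.03485965 0.0508827 ]
   bar 222 0.5566309094429016 -0.13332214951515198 (0.07615351676940918, 0.01933632418513298) line [ 0.77089787  0.6369588   0.55221415 -0.13867004] 39.565414
   arm 302 0.5290221571922302 -0.15821489691734314 (0.15181896090507507, 0.01881522871553898) line [ 0.7756336   0.63118345  0.5118531  -0.17588714] 39.13749
 disc ((0.5466746687889099, -0.14500708878040314), 0.09660499542951584)
 table z -0.002376207301843569
```

View pics/scene_c.png

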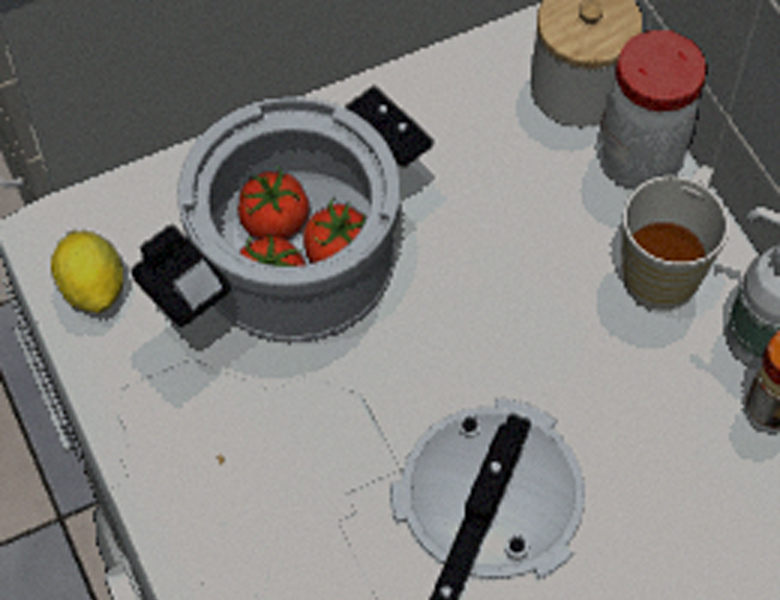

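The crop shows the steel catch pad at about (200,283), on the cooker's +y side, and the stop block at (160,245). The wide gap faces away from the catch ear. Next I'll take close wrist-camera looks at the cooker and then the lid.

>>> carry_out --plan '[[[-3.5,-2.8,-0.6],[0,0,0],1],[[-3.5,-2.8,-0.6],[0,0,0],1],[[-3.5,-2.8,-0.6],[0,0,0],1],[[-3.5,-2.8,-0.6],[0,0,0],1],[[-3.5,-2.8,-0.6],[0,0,0],1],[[-3.5,-2.8,-0.6],[0,0,0],1],[[-3.5,-2.8,-0.6],[0,0,0],1],[[-3.5,-2.8,-0.6],[0,0,0],1],[[-3.5,-2.8,-0.6],[0,0,0],1],[[-3.5,-2.8,-0.6],[0,0,0],1],[[-3.5,-2.8,-0.6],[0,0,0],1],[[-3.5,-2.8,-0.6],[0,0,0],1],[[0,0,0],[0,0,0],1],[[0,0,0],[0,0,0],1],[[0,0,0],[0,0,0],1]]'

```text
time: 1.6
tcp_pos: [0.5044, 0.1417, 0.3028]
orientation: [-0.576, -3.087, -0.0]
contact_force: [-0.1, -0.1, 1.4]
grip_width: 0.0854
gripper_force: 0.0
```

```bash
python3 - <<'E'
from h import *
import pickle
o=env.get_obs();c=env.get_calibration("wrist");im,d=env.grab_frame("wrist");cv2.imwrite("pics/w1.png",im);np.save("w1.npy",d);pickle.dump(c,open("w1.pkl","wb"))
print(o["time"],o["tcp_pos"],o["orientation"],o["qpos"],c)
E
```

```text
1.6 [0.5044117  0.14168463 0.30282107] [-5.76155607e-01 -3.08704300e+00 -7.05979725e-05] [-0.54383488  0.24591409  0.2217363   1.79754763 -0.06066423  1.10572192
  0.90049754] {'fx': 400.9861010803923, 'fy': 400.9861010803923, 'cx': 316.6326499589843, 'cy': 231.34515731552304, 'position': array([0.43878854, 0.16790921, 0.44571191]), 'attitude': array([2.39256556, 1.64164977, 0.23096786])}
```

View pics/w1.png

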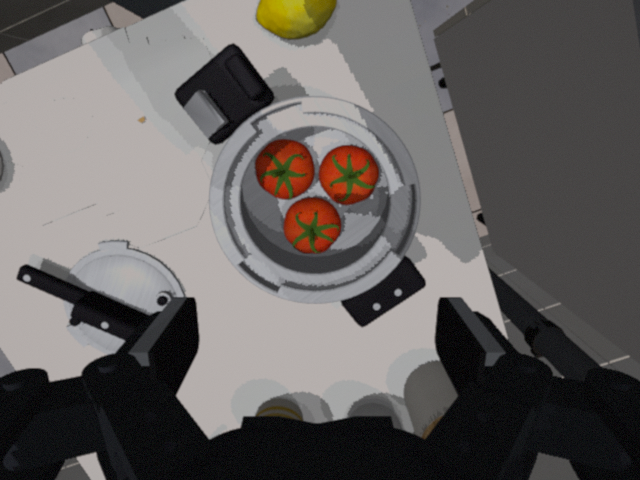

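The wrist view shows the cooker rim centred at about (315,200). The catch ear is at (225,95), with the stop on its upper right and the catch on its lower left. The plain ear is at (385,290), and the gaps are visible at about (250,260), (405,210) and (250,130).

```bash
cat >> h.py <<'E'
def circ(P,n=8):
    for _ in range(n):
        s=np.linalg.lstsq(np.c_[2*P,np.ones(len(P))],(P**2).sum(1),rcond=None)[0]; r=np.sqrt(s[2]+s[0]**2+s[1]**2)
        e=abs(np.hypot(*(P-s[:2]).T)-r); P=P[e<max(2*np.median(e),.001)]
    return s[:2],r,len(P)
def dirs(a): return np.degrees(np.arctan2(a[1],a[0]))
E
python3 - <<'E'
from h import *
import pickle
c=pickle.load(open("w1.pkl","rb")); C=(c,R.from_rotvec(c["attitude"]).as_matrix(),c["position"])
im=cv2.imread("pics/w1.png"); d=np.load("w1.npy"); W=cloud("w",d,C)
c0=np.array([.506,.136]); rel=np.hypot(W[...,0]-c0[0],W[...,1]-c0[1])
m=(rel<.097)&(rel>.07)&(W[...,2]>.109)&(W[...,2]<.12)&(im.max(2)>60); q=W[m]
print("rim z",np.median(q[:,2]),len(q))
# outer edge: max r per angle bin; 
a=np.arctan2(*(q[:,:2]-c0).T[::-1]); r=np.hypot(*(q[:,:2]-c0).T)
b=((a+np.pi)/(2*np.pi)*90).astype(int); O=np.array([q[b==i][r[b==i].argmax(),:2] for i in range(90) if (b==i).sum()>3]); I=np.array([q[b==i][r[b==i].argmin(),:2] for i in range(90) if (b==i).sum()>3])
print("outer",circ(O)); print("inner",circ(I))
cc=circ(O)[0]
a=np.degrees(np.arctan2(W[...,1]-cc[1],W[...,0]-cc[0])); r=np.hypot(W[...,0]-cc[0],W[...,1]-cc[1])
s=(r>.0785)&(r<.0835)&(d>0)
bins=np.arange(-180,181,3); 
zz=[np.median(W[...,2][s&(a>=x)&(a<x+3)]) for x in bins[:-1]]
print([(int(x),round(float(z)*1000)) for x,z in zip(bins,zz) if z<.1105])
for nm,msk in(("catchear",(a<-140)|(a>170)),("plain",(a>-20)&(a<45))):
    k=(im.max(2)<50)&msk&(r>.092)&(r<.16)&(W[...,2]>.09); p=W[k]
    print(nm,len(p),np.percentile(p[:,2],[5,50,95]))
    for lo,hi in((.1,.116),(.124,.14)):
        s2=p[(p[:,2]>lo)&(p[:,2]<hi)][:,:2].astype(np.float32)
        if len(s2)>20: x=cv2.minAreaRect(s2); print("  ",lo,x, "dir",dirs(np.array(x[0])-cc), "r",np.hypot(*(np.array(x[0])-cc)))
# lid preliminary
E
```

```text
rim z 0.11309319857075922 7954
outer (array([0.50743984, 0.13917315]), np.float64(0.08993107587420812), 87)
inner (array([0.50719179, 0.13923321]), np.float64(0.07683130567725532), 66)
[(-180, 100), (-177, 100), (-174, 100), (-171, 100), (-168, 100), (-102, 106), (-96, 101), (-93, 100), (-90, 100), (-87, 42), (-84, 46), (-81, 48), (-78, 49), (-75, 43), (-72, 44), (-69, 45), (-66, 44), (-63, 47), (-60, 47), (-57, 45), (-54, 46), (-51, 46), (-48, 45), (-45, 52), (-42, 54), (-39, 52), (-36, 50), (-33, 54), (-30, 51), (-27, 51), (-24, 54), (-21, 54), (-18, 50), (-15, 53), (-12, 53), (-9, 51), (-6, 52), (-3, 51), (0, 51), (3, 52), (6, 50), (9, 51), (12, 52), (15, 50), (18, 49), (21, 52), (24, 48), (27, 49), (30, 46), (33, 48), (36, 100), (39, 41), (42, 42), (45, 43), (48, 40), (51, 100), (54, 99), (57, 100), (60, 100), (63, 100), (66, 100), (69, 100), (72, 100), (75, 100), (78, 100), (165, 101), (168, 100), (171, 100), (174, 100), (177, 100)]
catchear 4220 [0.10883052 0.11130573 0.13248091]
   0.1 ((0.39731964468955994, 0.10469476878643036), (0.052100908011198044, 0.06410446763038635), 15.736553192138672) dir -162.61477996053534 r 0.11539157979103187
   0.124 ((0.393179327249527, 0.12754575908184052), (0.03439711779356003, 0.01409255899488926), 15.991249084472656) dir -174.18946116712138 r 0.11485060458517479
plain 2197 [0.1014587  0.1031175  0.10434604]
   0.1 ((0.6092422604560852, 0.1687978208065033), (0.03357567638158798, 0.07445115596055984), 15.557671546936035) dir 16.225080956816274 r 0.10602524926410076
```

>>> carry_out --plan '[[[-2.5,-4.0,0.4],[0,0,1.6],1],[[-2.5,-4.0,0.4],[0,0,0],1],[[-2.5,-4.0,0.4],[0,0,0],1]]'

```text
time: 1.95
tcp_pos: [0.5183, 0.0002, 0.291]
orientation: [-0.787, -3.041, -0.0]
contact_force: [0.0, -0.3, -0.3]
grip_width: 0.0853
gripper_force: 0.0
```

>>> carry_out --plan '[[[-3.2,-3.2,0],[0,0,0],1],[[-3.2,-3.2,0],[0,0,0],1],[[-3.2,-3.2,0],[0,0,0],1],[[0,0,0],[0,0,1.7],1],[[0,0,0],[0,0,1.7],1],[[0,0,0],[0,0,1.7],1],[[0,0,0],[0,0,1.7],1],[[0,0,0],[0,0,1.7],1],[[0,0,0],[0,0,1.7],1],[[0,0,0],[0,0,1.7],1],[[0,0,0],[0,0,1.7],1],[[0,0,0],[0,0,1.7],1],[[0,0,0],[0,0,1.7],1],[[0,0,0],[0,0,1.7],1],[[0,0,0],[0,0,1.7],1],[[0,0,0],[0,0,1.7],1],[[0,0,0],[0,0,0],1],[[0,0,0],[0,0,0],1],[[0,0,0],[0,0,0],1]]'

```text
time: 3.85
tcp_pos: [0.5555, -0.1301, 0.2912]
orientation: [-2.947, -1.087, -0.0]
contact_force: [-0.5, 0.6, 1.0]
grip_width: 0.0853
gripper_force: 0.0
```

```bash
cat > lid.py <<'E'
from h import *
o=env.get_obs();C=cal("wrist");im,d=env.grab_frame("wrist");cv2.imwrite("pics/w2.png",im)
T=R.from_rotvec(o["orientation"]).as_matrix(); print(o["time"],o["tcp_pos"],"toolx",dirs(T[:,0]),"tooly",dirs(T[:,1]),"tilt",T[:2,2],o["qpos"])
W=cloud("w",d,C); l0=np.array([.557,-.132]); r=np.hypot(*(W[...,:2]-l0).transpose(2,0,1)); blk=(im.max(2)<60)&(d>0)
s=W[blk&(r<.06)&(W[...,2]>.046)&(W[...,2]<.06)][:,:2].astype(np.float32); x=cv2.minAreaRect(s); print("bar top",len(s),x)
s=W[blk&(r<.14)&(r>.05)&(W[...,2]>.024)&(W[...,2]<.036)][:,:2].astype(np.float32); f=cv2.fitLine(s,cv2.DIST_HUBER,0,.001,.001).ravel(); print("arm",len(s),f,dirs(f[:2]))
s=W[blk&(r<.14)&(W[...,2]>.022)&(W[...,2]<.06)][:,:2].astype(np.float32); f=cv2.fitLine(s,cv2.DIST_HUBER,0,.001,.001).ravel(); print("all",len(s),dirs(f[:2]))
p=W[(r<.085)&(r>.06)&(W[...,2]>.003)&(W[...,2]<.009)&(im.max(2)>70)][:,:2]; a=np.arctan2(*(p-l0).T[::-1]); rr=np.hypot(*(p-l0).T); b=((a+np.pi)/(2*np.pi)*120).astype(int)
O=np.array([p[b==i][rr[b==i].argmax()] for i in range(120) if (b==i).sum()>2]); k=np.hypot(*(O-l0).T)<.0785; print("disc",circ(O[k]),len(O))
print("table",np.median(W[(r>.09)&(r<.13)&(abs(W[...,2])<.01)][:,2]))
E
python3 lid.py
```

```text
3.85 [ 0.55552543 -0.13007615  0.29120166] toolx 40.48198386083966 tooly -49.51801340357444 tilt [-0.00013227  0.0003596 ] [-0.43946474  0.42348775  0.79697102  1.72115364 -0.33020395  1.13705812
 -0.40982495]
bar top 1656 ((0.5594268441200256, -0.1279309242963791), (0.07975168526172638, 0.02099519968032837), 41.13173294067383)
arm 1105 [ 0.7493292   0.66219765  0.5241996  -0.15973674] 41.467693
all 3180 41.97049
disc (array([ 0.55996458, -0.12839591]), np.float64(0.07331663438039494), 81) 114
table -0.0008925782772647439
```

View pics/w2.png

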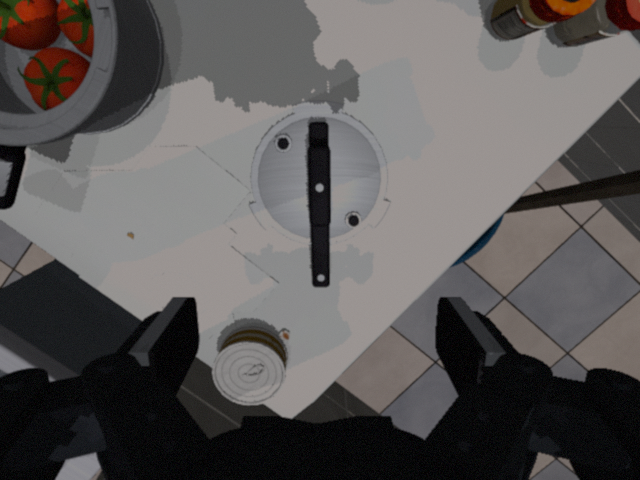

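The wrist view shows the lid centred at about (319,180), with the arm pointing down to (320,285). I'll grasp it now.

>>> carry_out --grip_force 70 --plan '[[[0.45,0.1,4],[0,0,-0.2],1],[[0,0,4],[0,0,0],1],[[0,0,4],[0,0,0],1],[[0,0,4],[0,0,0],1],[[0,0,4],[0,0,0],1],[[0,0,3.5],[0,0,0],1],[[0,0,2.4],[0,0,0],1],[[0,0,1],[0,0,0],1],[[0,0,0],[0,0,0],0],[[0,0,0],[0,0,0],0],[[0,0,0],[0,0,0],0],[[0,0,0],[0,0,0],0],[[0,0,0],[0,0,0],0],[[0,0,0],[0,0,0],0],[[0,0,0],[0,0,0],0],[[0,0,0],[0,0,0],0],[[0,0,0],[0,0,0],0]]'

```text
time: 5.6
tcp_pos: [0.5606, -0.1289, 0.0236]
orientation: [2.939, 1.106, 0.003]
contact_force: [0.3, -0.7, 7.0]
grip_width: 0.0211
gripper_force: 70.4
```

```bash
python3 - <<'E'
from h import *
o=env.get_obs(); T=R.from_rotvec(o["orientation"]).as_matrix()
print(o["time"],o["tcp_pos"],dirs(T[:,0]),T[:2,2],o["qpos"],o["contact_force"],o["grip_width"],o["gripper_force"])
E
```

```text
5.6 [ 0.56064613 -0.12892423  0.02358987] 41.25769125397765 [ 0.00233786 -0.00024847] [-0.23862205  0.78350636  0.53119598  1.87652017 -0.63007014  0.65223842
 -0.17058507] [ 0.28663217 -0.65996763  6.98884306] 0.021124225380247122 70.42622923851013
```

>>> carry_out --plan '[[[0,0,-2],[0,0,0],0],[[0,0,-4],[0,0,0],0],[[0,0,-4],[0,0,0],0],[[0,0,-4],[0,0,0],0],[[0,0,-4],[0,0,0],0],[[0,0,-2],[0,0,0],0],[[1.95,-3.4,0],[0,0,0],0],[[1.95,-3.4,0],[0,0,0],0],[[1.95,-3.4,0],[0,0,0],0],[[1.95,-3.4,0],[0,0,0],0],[[1.95,-3.4,0],[0,0,0],0],[[1.95,-3.4,0],[0,0,0],0],[[1.95,-3.4,0],[0,0,0],0],[[0,0,0],[0,0,-1.3],0],[[0,0,0],[0,0,-1.3],0],[[0,0,0],[0,0,-1.3],0],[[0,0,0],[0,0,0],0],[[0,0,0],[0,0,0],0],[[0,0,0],[0,0,0],0]]'

```text
time: 7.5
tcp_pos: [0.5049, 0.1401, 0.2221]
orientation: [-2.712, -1.585, 0.001]
contact_force: [-0.1, 0.7, -5.5]
grip_width: 0.0208
gripper_force: 70.5
```

```bash
python3 - <<'E'
from h import *
import pickle
o=env.get_obs(); T=R.from_rotvec(o["orientation"]).as_matrix()
print(o["time"],o["tcp_pos"],dirs(T[:,0]),T[:2,2],o["qpos"],o["contact_force"],o["grip_width"],o["moment"])
c=env.get_calibration("wrist");im,d=env.grab_frame("wrist");cv2.imwrite("pics/w3.png",im);np.save("w3.npy",d);pickle.dump((c,o),open("w3.pkl","wb"))
C=(c,R.from_rotvec(c["attitude"]).as_matrix(),c["position"]);W=cloud("w",d,C)
for n in("scene","side"):
    i2,d2=env.grab_frame(n);cv2.imwrite(f"pics/{n}3.png",i2);np.save(f"{n}3.npy",d2)
E
```

```text
7.5 [0.50488477 0.14014927 0.22207673] 60.61692439513912 [-0.00057444 -0.00019898] [-0.88670427  0.39040128  0.67332848  1.90931369 -0.29750277  0.9431457
 -0.58568579] [-0.1122288   0.6971782  -5.54537605] 0.02076809055938644 [-0.00536577 -0.02121719 -0.03914832]
```

View pics/w3.png

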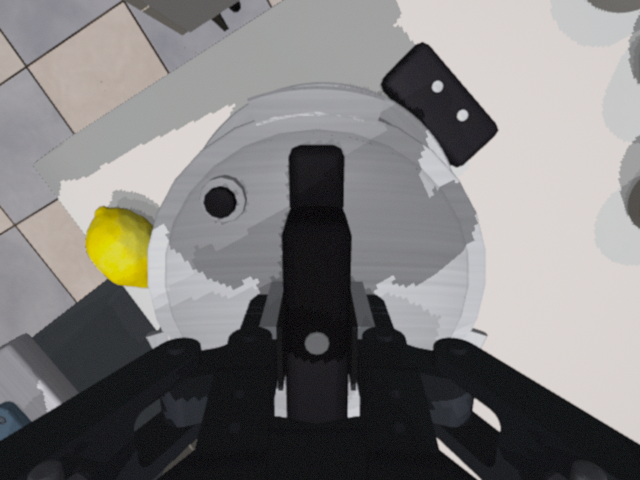

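The lid is held level, its disc centred at about (318,265), and its tail and valve are visible. The plain ear is visible at (440,105). I'll measure both in this view.

```bash
python3 - <<'E'
from h import *
import pickle
c,o=pickle.load(open("w3.pkl","rb")); C=(c,R.from_rotvec(c["attitude"]).as_matrix(),c["position"])
im=cv2.imread("pics/w3.png"); d=np.load("w3.npy"); W=cloud("w",d,C); t=o["tcp_pos"]
def ear(W,im,d,c0):
    r=np.hypot(W[...,0]-c0[0],W[...,1]-c0[1]); k=(im.max(2)<50)&(r>.092)&(r<.15)&(W[...,2]>.09)&(W[...,2]<.108)&(W[...,0]>.55)
    n,L,S,ce=cv2.connectedComponentsWithStats(k.astype(np.uint8)); i=1+S[1:,4].argmax(); p=W[L==i]; return len(p),np.median(p[:,2]),cv2.minAreaRect(p[:,:2].astype(np.float32))
print("ear now",ear(W,im,d,(.507,.139)))
c1=pickle.load(open("w1.pkl","rb")); C1=(c1,R.from_rotvec(c1["attitude"]).as_matrix(),c1["position"]); i1=cv2.imread("pics/w1.png"); d1=np.load("w1.npy")
print("ear w1",ear(cloud("w",d1,C1),i1,d1,(.507,.139)))
# bolts (bright discs on the ear) as a point feature in both
def bolts(W,im,d):
    r=np.hypot(W[...,0]-.507,W[...,1]-.139); k=(im.min(2)>90)&(r>.095)&(r<.125)&(W[...,2]>.097)&(W[...,2]<.112)&(W[...,0]>.57)&(d>0)
    n,L,S,ce=cv2.connectedComponentsWithStats(k.astype(np.uint8)); return [(S[i,4],ce[i].round(1),W[L==i].mean(0).round(4)) for i in range(1,n) if 8<S[i,4]<300]
print(bolts(W,im,d)); print(bolts(cloud("w",d1,C1),i1,d1))
# lid disc edge
r=np.hypot(*(W[...,:2]-t[:2]).transpose(2,0,1)); z=W[...,2]
m=(r<.09)&(r>.06)&(z>.195)&(z<.212)&(im.max(2)>60); p=W[m]; print("lid z",np.percentile(p[:,2],[10,50,90]))
a=np.arctan2(*(p[:,:2]-t[:2]).T[::-1]); rr=np.hypot(*(p[:,:2]-t[:2]).T); b=((a+np.pi)/(2*np.pi)*180).astype(int)
O=np.array([p[b==i][rr[b==i].argmax(),:2] for i in range(180) if (b==i).sum()>2]); R0=np.hypot(*(O-t[:2]).T)
for lo,hi in((.069,.0775),(.079,.086)):
    k=(R0>lo)&(R0<hi); print(lo,k.sum(),circ(O[k]) if k.sum()>5 else "", )
print([(int(i*2-180),round(float(1000*rr[b==i].max()))) for i in range(0,180,3) if (b==i).sum()>2])
k=(im.max(2)<50)&(r<.065)&(r>.0)&(z>.225)&(z<.26); s=W[k][:,:2]; 
top=s[(W[k][:,2]>.243)]; print("bar",len(top),cv2.minAreaRect(top.astype(np.float32)))
E
```

```text
ear now (5969, np.float64(0.10298014723463061), ((0.609567403793335, 0.1690233200788498), (0.036108605563640594, 0.07566989213228226), 16.208311080932617))
ear w1 (2197, np.float64(0.10311749904017076), ((0.6089956164360046, 0.1689063459634781), (0.033992618322372437, 0.07479250431060791), 15.557673454284668))
[(np.int32(124), array([437.,  86.]), array([0.6118, 0.1814, 0.105 ])), (np.int32(123), array([462.2, 114.9]), array([0.6185, 0.1582, 0.1048])), (np.int32(57), array([473.9, 153.5]), array([0.6168, 0.1315, 0.1002]))]
[(np.int32(43), array([397.6, 292. ]), array([0.6115, 0.1814, 0.105 ])), (np.int32(23), array([348.1, 312.7]), array([0.6178, 0.131 , 0.0996])), (np.int32(42), array([376.2, 306.1]), array([0.618 , 0.1583, 0.105 ]))]
lid z [0.20284266 0.20390116 0.20683777]
0.069 93 (array([0.5045166 , 0.14081901]), np.float64(0.07335431615925475), 87)
0.079 26 (array([0.50432163, 0.1404813 ]), np.float64(0.08197058402326159), 26)
[(-138, 70), (-108, 71), (-102, 63), (-54, 66), (-48, 82), (-42, 73), (-36, 72), (-30, 73), (-24, 72), (-18, 73), (-12, 73), (-6, 73), (0, 73), (6, 73), (12, 73), (18, 73), (24, 73), (30, 73), (36, 74), (42, 82), (48, 82), (54, 82), (60, 82), (66, 82), (72, 82), (78, 82), (84, 74), (90, 74), (96, 74), (102, 74), (108, 74), (114, 74), (120, 74), (126, 74), (132, 74), (138, 74), (144, 74), (150, 74), (156, 74), (162, 74), (168, 83)]
bar 13933 ((0.5072445273399353, 0.1432604342699051), (0.07377941906452179, 0.04511381685733795), 79.21465301513672)
```

>>> carry_out --plan '[[[0.03,0.34,0],[0,0,0],0],[[0,0,2],[0,0,0],0],[[0,0,3],[0,0,0],0],[[0,0,2],[0,0,0],0],[[0,0,1],[0,0,0],0],[[0,0,0],[0,0,0],0],[[0,0,0],[0,0,0],0],[[0,0,0],[0,0,0],0]]'

```text
time: 8.45
tcp_pos: [0.5094, 0.1391, 0.1435]
orientation: [2.71, 1.588, 0.004]
contact_force: [-0.7, -0.2, -5.8]
grip_width: 0.0206
gripper_force: 70.4
```

```bash
cat > st.py <<'E'
from h import *
o=env.get_obs(); T=R.from_rotvec(o["orientation"]).as_matrix(); e=np.array([.5076,.1392])-(o["tcp_pos"][:2]+np.array([-.0005,.0005]))
print("t",o["time"],"tcp",o["tcp_pos"].round(4),"lid z",round(o["tcp_pos"][2]-.0236,4),"toolx",dirs(T[:,0]).round(2),"tilt",T[:2,2].round(4),"F",o["contact_force"].round(1),"M",o["moment"].round(2),"grip",o["grip_width"].round(4),"q7,q3",o["qpos"][[6,2]].round(2))
print("centre err tool x,y mm",(1000*e@T[:2,:2]).round(2))
E
python3 st.py
```

```text
Traceback (most recent call last):
  File "st.py", line 3, in <module>
    print("t",o["time"],"tcp",o["tcp_pos"].round(4),"lid z",round(o["tcp_pos"][2]-.0236,4),"toolx",dirs(T[:,0]).round(2),"tilt",T[:2,2].round(4),"F",o["contact_force"].round(1),"M",o["moment"].round(2),"grip",o["grip_width"].round(4),"q7,q3",o["qpos"][[6,2]].round(2))
                                                                                                                                                                                                                 ^^^^^^^^^^^^^^^^^^^^^
AttributeError: 'float' object has no attribute 'round'
```

```bash
sed -i 's/o\["grip_width"\].round(4)/o["grip_width"]/' st.py; python3 st.py
```

```text
t 8.45 tcp [0.5094 0.1391 0.1435] lid z 0.1199 toolx 60.75 tilt [0.0022 0.0008] F [-0.7 -0.2 -5.8] M [0.01 0.04 0.  ] grip 0.02064095321495406 q7,q3 [-0.49  0.6 ]
centre err tool x,y mm [-0.99 -0.93]
```

>>> carry_out --plan '[[[-0.1,-0.1,0],[0,0,0],0],[[0,0,0],[0,0,0],0],[[0,0,0.4],[0,0,0],0],[[0,0,0.3],[0,0,0],0],[[0,0,0.3],[0,0,0],0],[[0,0,0.3],[0,0,0],0],[[0,0,0],[0,0,0],0],[[0,0,0],[0,0,0],0]]'

```text
time: 9.25
tcp_pos: [0.5069, 0.1385, 0.1292]
orientation: [2.71, 1.589, -0.0]
contact_force: [-0.6, -0.2, -6.1]
grip_width: 0.0209
gripper_force: 70.6
```

```bash
python3 st.py
```

```text
t 9.25 tcp [0.5069 0.1385 0.1292] lid z 0.1056 toolx 60.75 tilt [-0.0002 -0.0002] F [-0.6 -0.2 -6.1] M [-0.04  0.04 -0.06] grip 0.02086479405594323 q7,q3 [-0.48  0.58]
centre err tool x,y mm [0.77 0.89]
```

>>> carry_out --plan '[[[0.05,0.08,0],[0,0,0],0],[[0,0,0.2],[0,0,0],0],[[0,0,0.2],[0,0,0],0],[[0,0,0.15],[0,0,0],0],[[0,0,0.05],[0,0,0],0],[[0,0,0],[0,0,0],0],[[0,0,0],[0,0,0],0]]'

```text
time: 9.95
tcp_pos: [0.5078, 0.1386, 0.1236]
orientation: [-2.71, -1.588, 0.0]
contact_force: [-5.0, -0.3, 3.7]
grip_width: 0.0208
gripper_force: 71.9
```

```bash
python3 st.py
```

```text
t 9.95 tcp [0.5078 0.1386 0.1236] lid z 0.1 toolx 60.75 tilt [-0.0002  0.0003] F [-5.  -0.3  3.7] M [-0.09  0.65 -0.06] grip 0.020751807033240956 q7,q3 [-0.47  0.58]
centre err tool x,y mm [0.25 0.2 ]
```

>>> carry_out --plan '[[[0,0,0],[0,0,0.3],0],[[0,0,0],[0,0,0.5],0],[[0,0,0],[0,0,0.5],0],[[0,0,0],[0,0,0.5],0],[[0,0,0],[0,0,0.5],0],[[0,0,0],[0,0,0.5],0],[[0,0,0],[0,0,0.5],0],[[0,0,0],[0,0,0.5],0],[[0,0,0],[0,0,0.2],0],[[0,0,0],[0,0,0],0],[[0,0,0],[0,0,0],0]]'

```text
time: 11.05
tcp_pos: [0.5089, 0.1389, 0.1236]
orientation: [2.945, 1.094, 0.003]
contact_force: [2.4, 1.8, -0.7]
grip_width: 0.0206
gripper_force: 71.3
```

```bash
python3 st.py
```

```text
t 11.05 tcp [0.5089 0.1389 0.1236] lid z 0.1 toolx 40.77 tilt [0.0021 0.0004] F [ 2.4  1.8 -0.7] M [ 0.16 -0.46  0.05] grip 0.020563157505726463 q7,q3 [-0.75  0.67]
centre err tool x,y mm [-0.72 -0.38]
```

Turning freely. I'll go on to just short of the end.

>>> carry_out --plan '[[[-0.05,0,0.05],[0,0,0.4],0],[[0,0,0],[0,0,0.5],0],[[0,0,0],[0,0,0.5],0],[[0,0,0],[0,0,0.5],0],[[0,0,0],[0,0,0.5],0],[[0,0,0],[0,0,0.5],0],[[0,0,0],[0,0,0.5],0],[[0,0,0],[0,0,0.5],0],[[0,0,0],[0,0,0.5],0],[[0,0,0],[0,0,0.4],0],[[0,0,0],[0,0,0.2],0],[[0,0,0],[0,0,0],0],[[0,0,0],[0,0,0],0]]'

```text
time: 12.35
tcp_pos: [0.5085, 0.138, 0.1236]
orientation: [3.112, 0.43, 0.003]
contact_force: [1.6, -1.0, 5.5]
grip_width: 0.0208
gripper_force: 72.4
```

```bash
python3 st.py
```

```text
t 12.35 tcp [0.5085 0.138  0.1236] lid z 0.1 toolx 15.73 tilt [0.0018 0.    ] F [ 1.6 -1.   5.5] M [-0.19 -0.06  0.42] grip 0.0207834811919579 q7,q3 [-1.1   0.78]
centre err tool x,y mm [-0.2  -0.76]
```

>>> carry_out --plan '[[[0,0,0],[0,0,0.2],0],[[0,0,0],[0,0,0.1],0],[[0,0,0],[0,0,0],0],[[0,0,0],[0,0,0],0]]'

```text
time: 12.75
tcp_pos: [0.5085, 0.1381, 0.1236]
orientation: [3.117, 0.39, 0.003]
contact_force: [0.7, -0.7, 6.0]
grip_width: 0.0209
gripper_force: 72.4
```

```bash
python3 st.py; python3 - <<'E'
from h import *
im,d=env.grab_frame("scene"); cv2.imwrite("pics/s4.png",cv2.resize(im[150:270,200:360],None,fx=5,fy=5,interpolation=cv2.INTER_CUBIC))
np.save("s4.npy",d);cv2.imwrite("s4f.png",im)
E
```

```text
t 12.75 tcp [0.5085 0.1381 0.1236] lid z 0.1 toolx 14.25 tilt [0.0018 0.0001] F [ 0.7 -0.7  6. ] M [-0.18 -0.09  0.52] grip 0.02088770472692982 q7,q3 [-1.12  0.79]
centre err tool x,y mm [-0.21 -0.7 ]
```

View pics/s4.png

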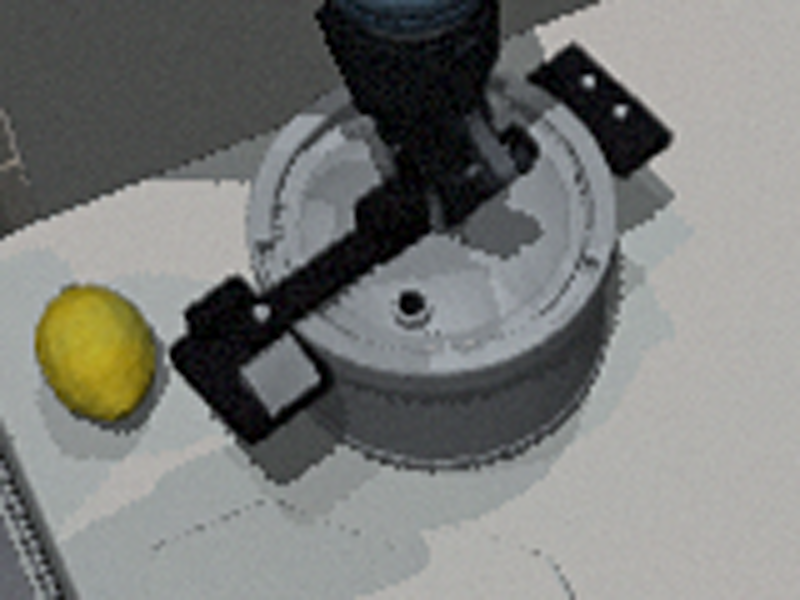

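The arm lies against the stop at about (265,310), and the whole steel catch plate at (285,378) sits beside it. I'll check the catch height in depth against the first picture.

```bash
python3 - <<'E'
from h import *
t=np.radians(-164.3); ex=np.array([np.cos(t),np.sin(t)]); ey=np.array([-ex[1],ex[0]])
for f,i in(("scene0.npy","pics/scene0.png"),("s4.npy","s4f.png")):
    W=cloud("scene",np.load(f)); im=cv2.imread(i); p=W[...,:2]-[.5065,.137]; x=p@ex; y=p@ey
    for y0 in range(-28,40,4):
        k=(x>.106)&(x<.118)&(y*1000>=y0)&(y*1000<y0+4)&(W[...,2]>.09)
        print(y0,k.sum(),(np.percentile(W[k][:,2],[20,50,90])*1000).round(1) if k.any() else "",im[k].max(1).mean().round() if k.any() else "",end=" | ")
    print()
E
```

```text
-28 2 [130.  130.4 130.9] 82.0 | -24 9 [130.3 131.9 134.2] 27.0 | -20 7 [131.1 131.8 134. ] 19.0 | -16 28 [114.5 123.2 132.7] 11.0 | -12 9 [111.  111.6 123.9] 16.0 | -8 10 [109.5 111.6 114.6] 22.0 | -4 5 [109.6 110.4 112.4] 20.0 | 0 8 [110.  111.4 113.5] 24.0 | 4 1 [112.3 112.3 112.3] 22.0 | 8 0   | 12 7 [122.7 124.2 125.6] 111.0 | 16 9 [123.1 126.1 128. ] 137.0 | 20 11 [120.  120.7 125.2] 135.0 | 24 10 [117.8 119.8 121.4] 132.0 | 28 10 [113.7 116.8 121.9] 132.0 | 32 21 [103.9 109.6 115.2] 80.0 | 36 5 [101.4 105.5 110.5] 17.0 | 
-28 34 [577.6 612.  617.3] 75.0 | -24 51 [533.  603.2 610.1] 65.0 | -20 71 [537.1 592.7 601.6] 58.0 | -16 117 [530.9 565.7 590.6] 48.0 | -12 84 [546.7 563.4 578.8] 50.0 | -8 23 [117.8 549.5 566. ] 34.0 | -4 10 [111.6 119.6 131.4] 16.0 | 0 11 [110.5 111.2 129.7] 18.0 | 4 10 [124.8 127.7 130.3] 15.0 | 8 2 [128.1 129.7 131.9] 14.0 | 12 5 [124.1 124.8 125. ] 89.0 | 16 8 [123.5 125.2 129.1] 127.0 | 20 14 [119.4 123.1 126. ] 125.0 | 24 11 [115.9 119.2 122.2] 120.0 | 28 10 [114.2 116.2 120. ] 120.0 | 32 14 [106.9 110.1 115.6] 95.0 | 36 10 [101.2 106.5 112.6] 27.0 |
```

The catch is up at 125–126 mm and the arm is behind it. I'll release and retreat.

>>> carry_out --plan '[[[0,0,0],[0,0,-0.15],0],[[0,0,0],[0,0,0],0.5],[[0,0,0],[0,0,0],1],[[0,0,0],[0,0,0],1],[[0,0,0],[0,0,0],1],[[0,0,0],[0,0,0],1],[[0,0,0],[0,0,0],1],[[0,0,-1],[0,0,0],1],[[0,0,-2],[0,0,0],1],[[0,0,-4],[0,0,0],1],[[0,0,-4],[0,0,0],1],[[0,0,-4],[0,0,0],1],[[0,0,-2],[0,0,0],1],[[0,0,0],[0,0,0],1],[[0,0,0],[0,0,0],1],[[0,0,0],[0,0,0],1]]'

```text
time: 14.4
tcp_pos: [0.5067, 0.1382, 0.2918]
orientation: [3.114, 0.41, -0.003]
contact_force: [0.2, 1.2, -0.1]
grip_width: 0.0856
gripper_force: 0.0
```

```bash
python3 st.py; python3 - <<'E'
from h import *
C=cal("wrist");im,d=env.grab_frame("wrist"); cv2.imwrite("pics/w5.png",im); W=cloud("w",d,C)
t=np.radians(-164.3); ex=np.array([np.cos(t),np.sin(t)]); ey=np.array([-ex[1],ex[0]]); p=W[...,:2]-[.5076,.1392]; x=p@ex; y=p@ey; r=np.hypot(x,y); z=W[...,2]
i2,d2=env.grab_frame("scene"); cv2.imwrite("pics/s5.png",cv2.resize(i2[150:270,200:360],None,fx=5,fy=5,interpolation=cv2.INTER_CUBIC))
W=cloud("scene",d2); p=W[...,:2]-[.5065,.137]; x=p@ex; y=p@ey; z=W[...,2]
k=(x>.05)&(x<.118)&(abs(y)<.02)&(z>.124)&(z<.136)&(i2.max(2)<50); f=cv2.fitLine(np.c_[x[k],y[k]].astype(np.float32),cv2.DIST_HUBER,0,.001,.001).ravel(); print("arm dir rel",k.sum(),np.degrees(np.arctan(f[1]/f[0])),f[2:])
k=(x>.106)&(x<.118)&(y>.013)&(y<.018)&(z>.1)&(z<.14); print("catch z",np.median(z[k]))
k=(np.hypot(x,y)<.072)&(np.hypot(x,y)>.064)&(z>.09)&(z<.12)&(i2.max(2)>60); A=np.c_[x[k],y[k],np.ones(k.sum())]; print("lid plane",np.linalg.lstsq(A,z[k],rcond=None)[0])
E
```

```text
t 14.4 tcp [0.5067 0.1382 0.2918] lid z 0.2682 toolx 15.01 tilt [-0.0019 -0.0006] F [ 0.2  1.2 -0.1] M [-0.05 -0.02 -0.01] grip 0.08558823895727259 q7,q3 [-1.31  1.  ]
centre err tool x,y mm [ 1.5  -0.12]
arm dir rel 214 -9.703594 [ 0.08618184 -0.00049063]
catch z 0.12617015113825658
lid plane [ 0.00093634 -0.00163503  0.10531522]
```

View pics/s5.png

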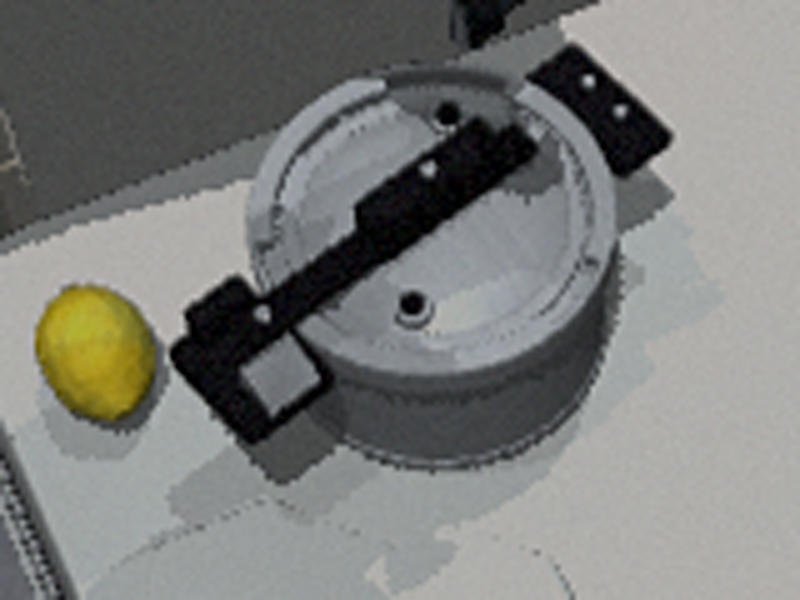

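The lid lies flat and fully down (disc top at 105 mm). The arm is at (300,285), between the stop and the raised catch at 126 mm, and the gripper is clear.

```bash
python3 -c "
from bench import env
print(env.hand_in())"
```

```text
the job is handed in; nothing more can be done
None
```

The pressure cooker is closed: the lid lies flat and fully seated, its arm is held between the stop and the raised catch, the gripper has let go and lifted clear, and I never touched the tin, lemon or mug; the job was handed in at about 14.5 s, and no verdict came back.

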